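Refit the hob's burner cap and test its push-and-turn gas tap

TASK

The gas is off at the main and the freshly cleaned two-burner hob wants its front burner's tap checked: first put the loose black burner cap back so that it sits flat and fully home on the open front burner, and let go of it. Then press the front burner's knob (the left one of the two as you face the hob) right down against its spring and, keeping it down all the time, turn it anticlockwise click by click to the third click from off and no farther. Finish there, still gripping the knob and holding it down at the third click, because its safety valve shuts when it is let go; leave the other knob and everything else on the worktop alone.

Things in the scene. Friction and masses are not known exactly. Their poses are not given: they have to be found in the camera images.
- hob: Fixed steel gas hob, 510 (its x) x 290 (its y) mm, plate 8 mm above the worktop. Origin: centre of its underside; x from its front edge (knobs, nearest the robot) to its rear, y to its left, z up. In its frame, mm: front-burner knob (-200, 50), rear-burner knob (-200, -50), open front burner (-60, 0), complete rear burner (130, 0) under a 190 mm square black pan support, 52 mm above the worktop
- burner_seat (a point): Centre of the mouth of the open front burner: top rim of its aluminium crown, 40 mm above the worktop, axes as the hob's. The crown is a ring, 44 mm outside and 34 mm inside diameter, bore 14 mm deep, on a low foot 72 mm wide (top 18 mm above the worktop). A spark pin and a sensor stand lower, close against the crown, under where the cap's edge comes
- cap: Loose burner cap, black steel, about 0.09 kg: disc 52 mm wide, 10 mm thick, on a centred boss 30 mm wide, 5 mm deep, chamfered 2.5 mm. Origin: centre of the boss's underside; z up; the disc spans z 5 to 15 mm. Lies right way up on the worktop, left or right of the hob. Home: boss in the crown's bore (2 mm play all round), disc flat on the rim, origin 5 mm below burner_seat
- front_knob (a point): On the front knob's axis, mid-height of its grip bar, moves with it; x along the bar (white pointer end +x), at off the hob's x; z up. Black knob: disc 42 mm wide, 10 mm thick, with a bar on it 40 long, 14 wide, 22 mm high; point 11 mm above the disc, 11 mm below the bar's top, 37 mm above the worktop when up. The other knob is 100 mm away; a red dot behind each knob marks off
- front_push (a joint): How far the front knob is pressed down, 0 (up) to 0.005 m (against its stop). Its spring pushes up with 4 N at the top to 7 N at the bottom and lifts it again when let go. At off a lug blocks turning until it is pressed about 3 mm; pressed, it turns freely from click to click
- front_turn (a joint): How far the front knob is turned anticlockwise seen from above, rad: 0 = off, then a click (a spring notch that the knob drops into, about 0.08 N m to pass) every 25 degrees: 0.436, 0.873, third click 1.309, then 1.745 and on to 3.93
- rear_push (a joint): How far the other (rear burner's) knob is pressed down, m; leave at 0
- rear_turn (a joint): How far the other knob is turned, rad; leave at 0
- spice_jar: Bystander: amber jar with red lid, 44 mm in diameter, 95 mm high, origin under its centre; it stands beside the hob on the side where the cap is not
- brush: Bystander: yellow-handled cleaning brush 170 mm long, lying left of the hob, origin under its middle
- mug: Bystander: small white espresso cup with a handle, 60 mm in diameter, 60 mm high, right of the hob, origin under its centre
- pepper_mill: Bystander: dark wooden pepper mill, 54 mm in diameter, 155 mm high, right of the hob, origin under its centre
Things that resemble listed ones, but are neither listed nor needed, are in the scene too. There is more than one size of the cap; the one meant has the size given above.

How it is judged:
By the outcome, as a careful person would: the job done as asked, in the order asked, and still so for the second after the job is handed in, while the arm keeps its last pose, push and grip.
It also fails if it takes over 61 s, if anything falls off the work surface, if the arm or the gripper's body presses on something with over 40 N, if the wrist force passes 120 N, or if a joint passes its speed limit or range.

ROBOT

A 6-joint arm with a two-finger parallel gripper is mounted at the origin on the work surface. World frame = base frame: x ahead of the robot, y to its left, z up, the work surface at z = 0. Lengths are in m, angles in rad, forces in N, time in s.
With the tool pointing down it reaches from about 0.375 to 0.9 m from the base axis. Payload 3.1 kg.
Tool frame: the origin (TCP) lies at the centre of the arm's flange, where the gripper is bolted on; the fingertips stand 182 mm ahead of it and the grasp point (between the pads) lies 164 mm ahead of it; z points along the fingers, y is the line along which they close (so a half turn about z gives the same grasp; the last joint's range is limited). The gripper opens to 87 mm and grips with 3 to 60 N. Pads are 19 mm wide; open, the fingers measure 117 mm over their backs; the gripper's body (75 mm by 190 mm) begins 51 mm behind the grasp point.
Start: joints at [1.157, 0.527, 1.433, -0, 1.181, -0.178], TCP at [0.145, 0.608, 0.405] pointing down, gripper open.
Joint ranges: [-3.08, 3.08], [-0.75, 2.2], [0.22, 2.44], [-1.43, 4.57], [0, 2.65], [-2.85, 2.85]. Speed limits (rad/s): [2.79, 2.79, 3.14, 3.14, 3.14, 3.14].

INTERFACE

Orientations are given as a unit quaternion [x, y, z, w].
In Python, from rig import * gives the robot as it stands.
- The arm moves only by the tool move_arm, never from a script. Its argument "commands" is a list that holds one entry, the list of rows, each a list of 6 numbers: the shift along the tool's x, y, z in units of 40 mm (1.0 is 40 mm), then the turn, a rotation vector about the tool's x, y, z in rad. A call has 1 to 12 rows; each row is the pose to reach, as a shift and turn from the pose commanded when the call began, along the tool's axes at that moment; what a row does not reach only later rows make up. A row lasts 1/8 s, in which the tool goes at most 62.5 mm and 10.7 degrees, less where a joint would pass 70% of its speed; a pose out of reach is approached as far as the arm can. A call with a gripper value outside its range is refused whole. "claw" is the closure, from -1 (fully open) to 1 (shut), so that 0 is half open, set as the call begins (left out, the last holds). The fingers move at their own pace and stop on an object; "squeeze" is the grip in N (left out, the last holds). Time passes only in rows, so rows that repeat a pose let the fingers close. It gives the time, the measured TCP pose, the force, the opening and the grip force at its end, in the units of the state.
- get_obs(): the state, without advancing time (a new reading comes with each control period).
- camera(name): name is "scene" or "top"; returns a dict with "pixels" (384x512x3 uint8, blue, green, red), "range_z" (384x512 float32, m along the optical axis (not along the pixel's ray), 0 where there is no reading), "camera_matrix" (3x3 intrinsics, pixels), "extrinsics" (4x4, takes a point from world to camera coordinates). Camera axes: x right, y up, looking along -z (the intrinsics and any distortion apply to the point x, -y, -z); pixel columns grow to the right and rows downward; lengths in m; the calibration is good to about 2 mm. A picture is of the moment at which its call begins.
- hand_in(): hands the job in; it is judged then, once.
The state is a dict: "time": time; "q": joint angles; "joint_velocities": joint speeds; "joint_torque": joint torques, N m; "position": TCP position; "tool_rot": TCP orientation; "ft_force": force on the tool from outside, world axes, zero at the start; "moment": the same for the moment, N m; "grip_width": finger opening in m; "grip_force": force on a finger pad.
Only numpy, scipy, OpenCV 4.12 (cv2) and the standard library are available. Lean on these libraries where they do the work, as an engineer would, in place of code of your own. Each camera call takes 0.05 s, during which the arm holds its last target. There are 200 camera calls.

## Working session

There is one attempt and no reset: what is moved stays moved. The work goes in short steps, Python scripts to look and compute and a tool call to move; the robot and the scene stay as the last step left them, time stands still between calls to the robot, and variables do not carry over. Pictures are saved under pics/ and viewed, at most 10 in all, crops included, and the job is handed in when it is done.

Besides the shell and the picture viewer there is one more tool, called after "Request:" as name(argument=value, ...), one argument or row to a line, values as JSON. move_arm: Moves the arm, as the interface text tells. Its arguments: {"type":"object","properties":{"commands":{"type":"array","items":{"type":"array","items":{"type":"array","items":{"type":"number"}}}},"claw":{"type":"number"},"squeeze":{"type":"number"}},"required":["commands"]}

```bash
mkdir -p pics
cat > h.py <<'E'
from rig import *
import numpy as np, cv2
def look(name):
    c=camera(name); K=np.array(c["camera_matrix"]);E=np.array(c["extrinsics"]);d=c["range_z"]
    v,u=np.mgrid[0:d.shape[0],0:d.shape[1]]
    x=(u-K[0,2])/K[0,0]*d; y=(v-K[1,2])/K[1,1]*d
    P=np.stack([x,-y,-d],-1)
    W=(P-E[:3,3])@E[:3,:3]
    return c,W
E
python3 - <<'E'
from h import *
for n in("top","scene"):
    c,W=look(n); cv2.imwrite(f"pics/{n}0.png",c["pixels"]); np.savez(f"{n}0.npz",W=W,d=c["range_z"],p=c["pixels"])
    print(n,[k for k in c],c["camera_matrix"],np.linalg.inv(c["extrinsics"])[:3])
print(get_obs())
E
```

```text
top ['pixels', 'range_z', 'camera_matrix', 'extrinsics'] [[466.66180589   0.         262.45669123]
 [  0.         466.66180589 198.85251657]
 [  0.           0.           1.        ]] [[-0.02378017  0.9816143  -0.18938814  0.35736455]
 [-0.99969397 -0.02205736  0.01119961  0.01960069]
 [ 0.00681629  0.18959651  0.98183843  1.22287763]]
scene ['pixels', 'range_z', 'camera_matrix', 'extrinsics'] [[440.46038043   0.         261.80146657]
 [  0.         440.46038043 185.75241895]
 [  0.           0.           1.        ]] [[ 0.02011954 -0.65924831  0.75165609  1.29527142]
 [ 0.99979401  0.01527458 -0.01336469  0.01434419]
 [-0.00267058  0.75177015  0.65941983  0.71551964]]
{'time': 0.1, 'q': array([ 1.15752555e+00,  5.28365962e-01,  1.43378159e+00, -9.14406060e-06,
        1.18141092e+00, -1.78481486e-01]), 'joint_velocities': array([ 0.00103118, -0.00285601, -0.00282987,  0.0011927 ,  0.00174773,
       -0.00055763]), 'joint_torque': array([-1.25912406e-04, -4.40987206e+01, -1.77150500e+01,  6.34612190e-02,
        5.33189694e-02, -4.10324139e-05]), 'position': array([0.1452317 , 0.60756904, 0.40387123]), 'tool_rot': array([ 1.17123400e-01,  9.93116883e-01, -9.41434457e-04, -2.82551209e-04]), 'ft_force': array([-0.09851007, -0.08870104,  0.3821172 ]), 'moment': array([ 0.02310741,  0.02028924, -0.04282881]), 'grip_force': 0.0, 'grip_width': 0.08677852209885129}
```

View pics/top0.png

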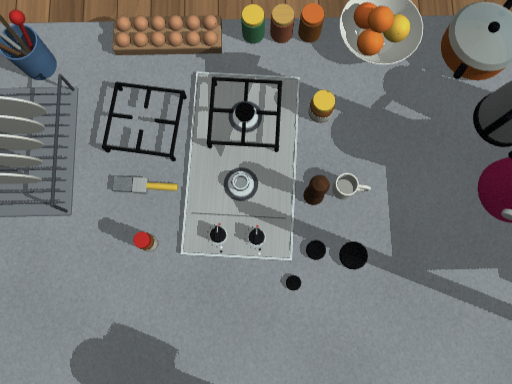

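View pics/scene0.png

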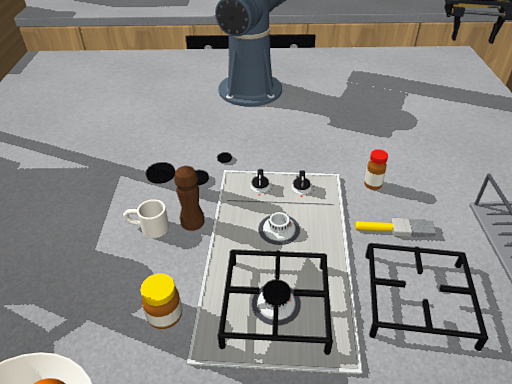

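The top view shows the hob, with the front knob at (218,234), the rear knob at (257,236) and the open burner at (241,182). There are three cap-like discs at (316,250), (353,255) and (293,283). I'll measure them all.

```bash
cat > meas.py <<'E'
from h import *
from scipy import ndimage
f=np.load("top0.npz");W=f["W"];p=f["p"].astype(int);g=p.max(-1)
X,Y,Z=W[...,0],W[...,1],W[...,2]
def near(u,v,r):
    m=np.zeros(g.shape,bool);m[v-r:v+r+1,u-r:u+r+1]=1;return m
# table height near
print("table z",np.median(Z[300:330,200:300]), "plate z",np.median(Z[222:228,190:205]))
for u,v in((316,250),(353,255),(293,283)):
    m=near(u,v,20)&(g<45)&(Z>.007)
    l,n=ndimage.label(m);m=l==l[v,u]
    q=np.float32(np.c_[X[m],Y[m]]); c,r=cv2.minEnclosingCircle(q)
    print("cap",u,v,m.sum(),"circle",c,2*r,"mean",q.mean(0),"areaD",2*np.sqrt(m.sum()*(np.median(f['d'][m])/466.66)**2/np.pi),"z",np.median(Z[m]),Z[m].max())
# burner crown: z 36..44
m=near(241,182,18)&(Z>.033)&(Z<.05); q=np.float32(np.c_[X[m],Y[m]]);c,r=cv2.minEnclosingCircle(q);print("crown",m.sum(),c,2*r,q.mean(0),np.median(Z[m]))
for u,v in((218,234),(257,236)):
    m=near(u,v,18)&(Z>.042); q=np.c_[X[m],Y[m]]; print("knobbar",m.sum(),cv2.minAreaRect(np.float32(q)),q.mean(0),np.median(Z[m]))
    m=near(u,v,18)&(Z>.02); q=np.c_[X[m],Y[m]]; print("  knob",m.sum(),q.min(0),q.max(0))
m=near(245,115,45)&(Z>.045)&(Z<.06)&(g<60); print("pan",m.sum(),cv2.minAreaRect(np.float32(np.c_[X[m],Y[m]])))
# hob plate
m=(Z>.0055)&(Z<.0115)&(X>.2)&(X<1.)&(abs(Y)<.3)&(g>110)
l,n=ndimage.label(ndimage.binary_opening(m));k=l==np.bincount(l[l>0]).argmax()
print("hob",k.sum(),cv2.minAreaRect(np.float32(np.c_[X[k],Y[k]])))
a=cv2.resize(f["p"][215:300,180:380],None,fx=4,fy=4,interpolation=cv2.INTER_CUBIC);cv2.imwrite("pics/crop1.png",a)
E
python3 meas.py
```

```text
table z -0.0009569716223149123 plate z 0.006395457042599872
cap 316 250 291 circle (0.411311537027359, -0.06560582667589188) 0.20189706981182098 mean [ 0.4536523  -0.12705287] areaD 0.04979032027832172 z 0.013669226991996658 1.222877633618404
cap 353 255 600 circle (0.3983313739299774, -0.12037695944309235) 0.291898638010025 mean [ 0.43723282 -0.22295628] areaD 0.07103655176245982 z 0.01957508779446817 1.222877633618404
cap 293 283 154 circle (0.3721529245376587, -0.06704403460025787) 0.037364423274993896 mean [ 0.37177774 -0.06697221] areaD 0.03582140618937305 z 0.01047789658400517 0.015500113769257489
crown 106 (0.6346980333328247, 0.06390967220067978) 0.04662417620420456 [0.6335557  0.06316351] 0.03824865523599938
knobbar 91 ((0.4316287040710449, 0.0828523337841034), (0.19286078214645386, 0.029469305649399757), 31.733787536621094) [0.48722256 0.11584182] 0.04684278790623112
  knob 210 [0.35736455 0.01960069] [0.51973821 0.14337796]
knobbar 85 ((0.43343180418014526, 0.024554938077926636), (0.012773174792528152, 0.15192079544067383), 88.92039489746094) [0.48032117 0.02385741] 0.04720827456564354
  knob 216 [0.35736455 0.00412545] [0.50994637 0.04311134]
pan 1236 ((0.8227473497390747, 0.04857524484395981), (0.18901769816875458, 0.18876132369041443), 85.41889953613281)
hob 665 ((0.5757409334182739, 0.13555766642093658), (0.12271878868341446, 0.12302730977535248), 30.288818359375)
```

View pics/crop1.png

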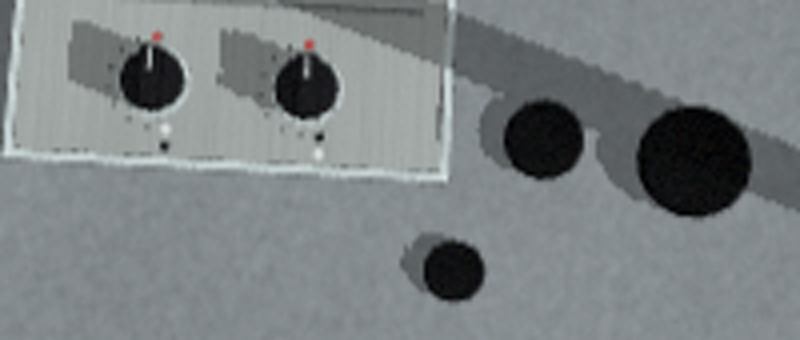

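The crop shows the middle disc (near (316,250)) at about 50 mm. The others are about 71 and 36 mm, so this is the right cap. Next I'll refine with dropouts removed, using both cameras and the known heights.

```bash
cat > meas2.py <<'E'
from h import *
from scipy import ndimage
from scipy.optimize import least_squares
def ray(c,u,v,z):
    K=c["camera_matrix"];E=np.array(c["extrinsics"]);R=E[:3,:3]
    d=R.T@np.array([(u-K[0][2])/K[0][0],-(v-K[1][2])/K[1][1],-1]);o=-R.T@E[:3,3]
    return (o+d*(z-o[2])/d[2])[:2]
for n,cap,crown,kn in(("top",(316,250),(241,182),((218,234),(257,236))),("scene",(200,177),(279,220),((302,184),(260,184)))):
    c,W=look(n);p=c["pixels"];g=p.max(-1).astype(int);ok=c["range_z"]>0;X,Y,Z=W[...,0],W[...,1],W[...,2]
    def near(u,v,r):
        m=np.zeros(g.shape,bool);m[v-r:v+r+1,u-r:u+r+1]=1;return m
    u,v=cap;m=near(u,v,16)&(g<45);l,_=ndimage.label(m);m=l==l[v,u];vv,uu=np.nonzero(m)
    pts=np.array([ray(c,a,b,.0135) for a,b in zip(uu,vv)]);print(n,"cap mid bbox",(pts.min(0)+pts.max(0))/2,np.ptp(pts,0),"mean",pts.mean(0)); mm=m&ok&(Z>.008);print("  depth",X[mm].mean(),Y[mm].mean(),np.median(Z[mm]),Z[mm].max())
    u,v=crown;m=near(u,v,18)&ok&(Z>.035)&(Z<.045)
    q=np.c_[X[m],Y[m]];
    s=least_squares(lambda t:np.hypot(*(q-t[:2]).T)-.0195,[*q.mean(0)],loss="soft_l1",f_scale=.002).x
    print(" crown",m.sum(),s,q.mean(0),np.ptp(q,axis=0),np.median(Z[m]))
    for u,v in kn:
        m=near(u,v,18)&ok&(Z>.041)&(Z<.052); q=np.c_[X[m],Y[m]]; print(" bar",m.sum(),cv2.minAreaRect(np.float32(q)),q.mean(0))
        m=near(u,v,18)&ok&(Z>.02)&(Z<.052); q=np.c_[X[m],Y[m]]; print("  knob",m.sum(),(q.min(0)+q.max(0))/2,np.ptp(q,axis=0))
    m=ok&(X>.7)&(X<.95)&(abs(Y-.0486)<.12)&(Z>.045)&(Z<.06)&(g<60); print(" pan",m.sum(),cv2.minAreaRect(np.float32(np.c_[X[m],Y[m]])))
    for u,v in ((180,260),): pass
E
python3 meas2.py
python3 - <<'E'
from h import *
c,W=look("scene");a=cv2.resize(c["pixels"][120:250,140:400],None,fx=3,fy=3,interpolation=cv2.INTER_CUBIC);cv2.imwrite("pics/crop2.png",a)
E
```

```text
top cap mid bbox [ 0.4542608  -0.12819356] [0.04900137 0.0496427 ] mean [ 0.45415188 -0.12782779]
  depth 0.4542187525818697 -0.1278935313693053 0.013831974029425516 0.022085196974881444
 crown 94 [0.63433165 0.06310263] [0.63337756 0.06321189] [0.04347596 0.04186932] 0.038866840532294354
 bar 84 ((0.4992784261703491, 0.12409612536430359), (0.013985922560095787, 0.040670547634363174), 85.80936431884766) [0.49796641 0.12392867]
  knob 208 [0.49903602 0.12382652] [0.04115514 0.03909793]
 bar 80 ((0.49029383063316345, 0.02352013811469078), (0.01271188072860241, 0.038453470915555954), 88.71351623535156) [0.49163339 0.02418144]
  knob 203 [0.49035012 0.02361986] [0.03877899 0.03882946]
 pan 1223 ((0.8225774168968201, 0.04849608987569809), (0.18846242129802704, 0.18925084173679352), 85.38783264160156)
scene cap mid bbox [ 0.46358543 -0.12090424] [0.06482567 0.03465141] mean [ 0.45967667 -0.12045019]
  depth 0.4675509915132054 -0.11935616149802239 0.014642028427698664 0.13471648697038172
 crown 143 [0.63400473 0.06237317] [0.63432409 0.06213159] [0.04699153 0.04321299] 0.03912173533268156
 bar 75 ((0.49736037850379944, 0.12252223491668701), (0.012101593427360058, 0.04086756706237793), 85.14065551757812) [0.50090886 0.12230971]
  knob 218 [0.49851743 0.12246798] [0.04301207 0.03937564]
 bar 71 ((0.4916963279247284, 0.0233327504247427), (0.012043486349284649, 0.038091737776994705), 89.30989837646484) [0.49332076 0.02332871]
  knob 216 [0.49185364 0.02314071] [0.03923584 0.04106143]
 pan 2664 ((0.8237219452857971, 0.0485788956284523), (0.18895968794822693, 0.1884680986404419), 85.5272445678711)
```

View pics/crop2.png

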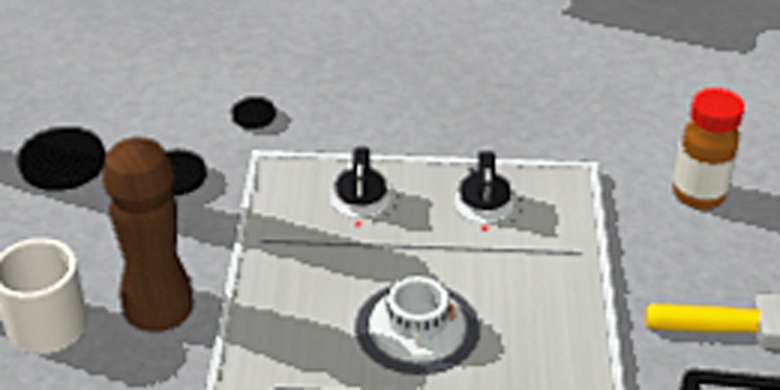

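The scene view shows the mill hiding part of the cap at crop (185,170), so I'll take the cap position from the top view. Both cameras agree on the hob: yaw -4.5°, centre (0.694, 0.058). That puts the seat at (0.634, 0.0628) and the front knob at (0.4985, 0.1236). Next I'll check the obstacle clearances and set up a move helper.

```bash
cat >> h.py <<'E'
from scipy.spatial.transform import Rotation as Ro
def pose():
    o=get_obs();return np.array(o["position"]),Ro.from_quat(o["tool_rot"]),o
def plan(x,y,z,yaw,ref=None,reff=None):
    """rows' shift (40 mm units) and turn to tcp x,y,z, closing axis yaw deg, tool down"""
    p,R,o=pose()
    a=np.radians(yaw); Y=np.array([np.cos(a),np.sin(a),0]);Zt=np.array([0,0,-1]);X=np.cross(Y,Zt)
    T=Ro.from_matrix(np.c_[X,Y,Zt])
    s=R.inv().apply(np.array([x,y,z])-p)/.04; r=(R.inv()*T).as_rotvec()
    print("row",np.round(s,3),np.round(r,3),"t",round(o["time"],2),"F",np.round(o["ft_force"],1),"w",round(o["grip_width"],4),"gf",round(o["grip_force"],1),"pos",np.round(p,4),"yawY",round(np.degrees(np.arctan2(*R.as_matrix()[[1,0],1])),1),"q6",round(o["q"][5],2))
E
python3 - <<'E'
from h import *
f=np.load("top0.npz");W=f["W"];ok=f["d"]>0
g=np.load("scene0.npz");W2=g["W"];ok2=g["d"]>0
for nm,W_,o in(("top",W,ok),("sc",W2,ok2)):
    X,Y,Z=np.moveaxis(W_,-1,0)
    for n,(x0,x1,y0,y1,z0) in dict(mill=(.5,.7,-.18,-.085,.1),mug=(.52,.7,-.25,-.16,.045),jar=(.4,.56,.2,.35,.075),bigcap=(.36,.5,-.3,-.165,.008)).items():
        m=o&(X>x0)&(X<x1)&(Y>y0)&(Y<y1)&(Z>z0)&(Z<.17)
        print(nm,n,m.sum(),[(round(v[m].min(),3),round(v[m].max(),3)) for v in(X,Y,Z)] if m.any() else "")
plan(.454,-.128,.25,-92)
plan(.454,.128,.35,0)
E
```

```text
top mill 351 [(np.float64(0.577), np.float64(0.621)), (np.float64(-0.154), np.float64(-0.106)), (np.float64(0.101), np.float64(0.158))]
top mug 177 [(np.float64(0.588), np.float64(0.645)), (np.float64(-0.248), np.float64(-0.18)), (np.float64(0.046), np.float64(0.065))]
top jar 233 [(np.float64(0.463), np.float64(0.503)), (np.float64(0.283), np.float64(0.322)), (np.float64(0.075), np.float64(0.099))]
top bigcap 632 [(np.float64(0.404), np.float64(0.474)), (np.float64(-0.26), np.float64(-0.188)), (np.float64(0.009), np.float64(0.029))]
sc mill 621 [(np.float64(0.583), np.float64(0.625)), (np.float64(-0.153), np.float64(-0.107)), (np.float64(0.1), np.float64(0.157))]
sc mug 385 [(np.float64(0.584), np.float64(0.646)), (np.float64(-0.25), np.float64(-0.181)), (np.float64(0.045), np.float64(0.063))]
sc jar 237 [(np.float64(0.46), np.float64(0.502)), (np.float64(0.281), np.float64(0.32)), (np.float64(0.075), np.float64(0.098))]
sc bigcap 504 [(np.float64(0.403), np.float64(0.475)), (np.float64(-0.261), np.float64(-0.19)), (np.float64(0.008), np.float64(0.024))]
row [-11.785 -16.089   3.87 ] [-0.000e+00  2.000e-03  2.942e+00] t 0.25 F [ 0.5 -0.9  0. ] w 0.0869 gf 0.0 pos [0.1453 0.6077 0.4042] yawY 76.5 q6 -0.18
row [-10.296  -9.867   1.364] [-1.000e-03  1.000e-03  1.336e+00] t 0.25 F [ 0.5 -0.9  0. ] w 0.0869 gf 0.0 pos [0.1453 0.6077 0.4042] yawY 76.5 q6 -0.18
```

Request:
move_arm(
  commands=[
    [[-10.3,-9.9,1.3,0,0,1.86],[-10.3,-9.9,1.3,0,0,1.86],[-10.3,-9.9,1.3,0,0,1.86],[-10.3,-9.9,1.3,0,0,1.86],[-10.3,-9.9,1.3,0,0,1.86],[-10.3,-9.9,1.3,0,0,1.86],[-10.3,-9.9,1.3,0,0,1.86],[-10.3,-9.9,1.3,0,0,1.86],[-10.3,-9.9,1.3,0,0,1.86],[-10.3,-9.9,1.3,0,0,1.86],[-10.3,-9.9,1.3,0,0,1.86],[-10.3,-9.9,1.3,0,0,1.86]],
  ],
  claw=-1,
  squeeze=25,
)

```text
time: 1.75
position: [0.4533, 0.1274, 0.3527]
tool_rot: [0.865, 0.501, -0.0, -0.0]
ft_force: [-0.2, 0.6, 0.4]
grip_width: 0.087
grip_force: 0.0
```

```bash
python3 -c "
from h import *
plan(.454,-.128,.30,-30)"
```

```text
row [-5.529  3.193  1.317] [-0.001  0.     0.003] t 1.75 F [-0.2  0.6  0.4] w 0.087 gf 0.0 pos [0.4533 0.1274 0.3527] yawY -29.8 q6 0.56
```

Request:
move_arm(
  commands=[
    [[-5.53,3.19,1.32,0,0,0],[-5.53,3.19,1.32,0,0,0],[-5.53,3.19,1.32,0,0,0],[-5.53,3.19,1.32,0,0,0],[-5.53,3.19,1.32,0,0,0],[-5.53,3.19,1.32,0,0,0],[-5.53,3.19,1.32,0,0,0]],
  ],
)

```text
time: 2.62
position: [0.4535, -0.1264, 0.3002]
tool_rot: [0.865, 0.501, -0.0, -0.001]
ft_force: [-0.1, -0.7, -0.5]
grip_width: 0.087
grip_force: 0.0
```

```bash
python3 -c "
from h import *
c,W=look('top');cv2.imwrite('pics/t3.png',cv2.resize(c['pixels'][140:300,180:400],None,fx=3,fy=3))
plan(.454,-.128,.188,-30)"
```

```text
row [-0.029  0.031  2.807] [-0.001 -0.     0.003] t 2.67 F [-0.7 -0.  -0.8] w 0.0871 gf 0.0 pos [ 0.4536 -0.1264  0.3003] yawY -29.8 q6 0.01
```

View pics/t3.png

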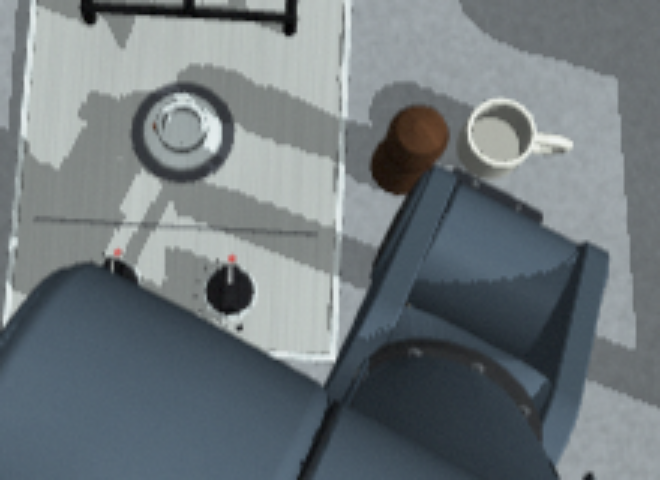

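The view is mostly covered by the arm, with the mill at (410,150) clear of the gripper. I'll descend in two stages.

Request:
move_arm(
  commands=[
    [[-0.03,0.03,1.0,0,0,0],[-0.03,0.03,2.0,0,0,0],[-0.03,0.03,2.4,0,0,0],[-0.03,0.03,2.7,0,0,0],[-0.03,0.03,2.82,0,0,0],[-0.03,0.03,2.82,0,0,0],[-0.03,0.03,2.82,0,0,0]],
  ],
)

```text
time: 3.55
position: [0.4544, -0.1301, 0.1878]
tool_rot: [0.866, 0.5, 0.0, 0.001]
ft_force: [-0.8, 0.0, 0.0]
grip_width: 0.0871
grip_force: 0.0
```

```bash
python3 -c "
from h import *
plan(.454,-.128,.187,-30)
c,W=look('scene');cv2.imwrite('pics/s4.png',cv2.resize(c['pixels'][60:240,120:360],None,fx=3,fy=3))"
```

```text
row [ 0.042 -0.035  0.019] [ 0.001 -0.    -0.   ] t 3.55 F [-0.8  0.   0. ] w 0.0871 gf 0.0 pos [ 0.4544 -0.1301  0.1878] yawY -30.0 q6 0.01
```

View pics/s4.png

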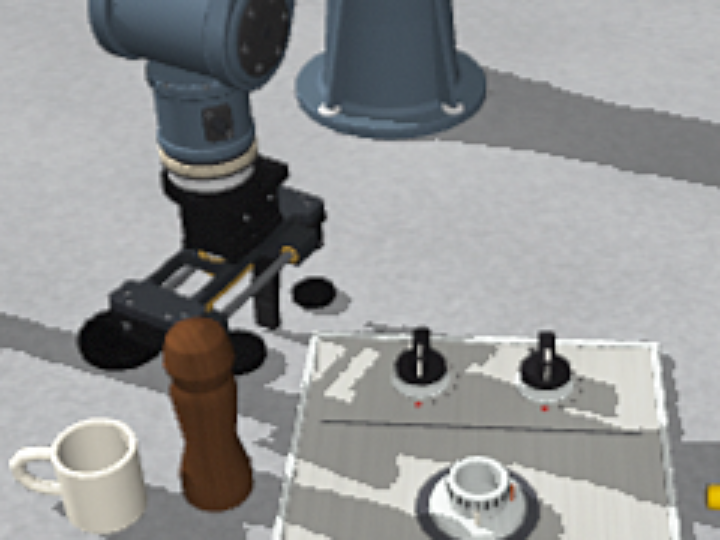

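The scene view shows the gripper straddling the cap behind the mill at (210,420), with the near finger at (268,300). I'll correct by 2 mm and close.

Request:
move_arm(
  commands=[
    [[0.04,-0.03,0.02,0,0,0],[0.04,-0.03,0.02,0,0,0],[0.04,-0.03,0.02,0,0,0],[0.04,-0.03,0.02,0,0,0],[0.04,-0.03,0.02,0,0,0],[0.04,-0.03,0.02,0,0,0],[0.04,-0.03,0.02,0,0,0],[0.04,-0.03,0.02,0,0,0]],
  ],
  claw=1,
  squeeze=25,
)

```text
time: 4.6
position: [0.454, -0.1283, 0.1864]
tool_rot: [0.866, 0.5, 0.0, 0.0]
ft_force: [-1.0, 0.1, 0.4]
grip_width: 0.0507
grip_force: 25.0
```

```bash
python3 -c "
from h import *
plan(.454,-.128,.30,-30)"
```

```text
row [ 0.005 -0.003 -2.841] [ 0.  0. -0.] t 4.6 F [-1.   0.1  0.4] w 0.0507 gf 25.0 pos [ 0.454  -0.1283  0.1864] yawY -30.0 q6 0.01
```

Request:
move_arm(
  commands=[
    [[0,0,-1,0,0,0],[0,0,-2,0,0,0],[0,0,-3,0,0,0],[0,0,-3.6,0,0,0],[0,0,-3.6,0,0,0],[0,0,-3.6,0,0,0]],
  ],
)

```text
time: 5.35
position: [0.4534, -0.1279, 0.3294]
tool_rot: [0.866, 0.5, -0.001, -0.001]
ft_force: [0.4, -1.0, -2.1]
grip_width: 0.0504
grip_force: 25.0
```

```bash
python3 -c "
from h import *
plan(.6342,.0628,.31,-30)"
```

```text
row [6.389 1.529 0.482] [-0.002  0.    -0.   ] t 5.35 F [ 0.4 -1.  -2.1] w 0.0504 gf 25.0 pos [ 0.4534 -0.1279  0.3294] yawY -30.0 q6 0.01
```

Request:
move_arm(
  commands=[
    [[6.4,1.53,0,0,0,0],[6.4,1.53,0,0,0,0],[6.4,1.53,0,0,0,0],[6.4,1.53,0,0,0,0],[6.4,1.53,0,0,0,0],[6.4,1.53,1.5,0,0,0],[6.4,1.53,1.5,0,0,0],[6.4,1.53,1.5,0,0,0],[6.4,1.53,1.5,0,0,0],[6.4,1.53,1.5,0,0,0]],
  ],
)

```text
time: 6.6
position: [0.6355, 0.0625, 0.2727]
tool_rot: [0.866, 0.5, 0.002, 0.001]
ft_force: [0.4, -0.3, -0.7]
grip_width: 0.0508
grip_force: 25.0
```

```bash
python3 -c "
from h import *
plan(.6342,.0628,.2215,-30)
c,W=look('scene');cv2.imwrite('pics/s5.png',cv2.resize(c['pixels'][130:260,200:380],None,fx=4,fy=4,interpolation=cv2.INTER_CUBIC)); np.savez('s5.npz',W=W,p=c['pixels'],d=c['range_z'])"
```

```text
row [-0.01  -0.036  1.279] [ 0.003 -0.002 -0.001] t 6.6 F [ 0.4 -0.3 -0.7] w 0.0508 gf 25.0 pos [0.6355 0.0625 0.2727] yawY -30.1 q6 0.45
```

View pics/s5.png

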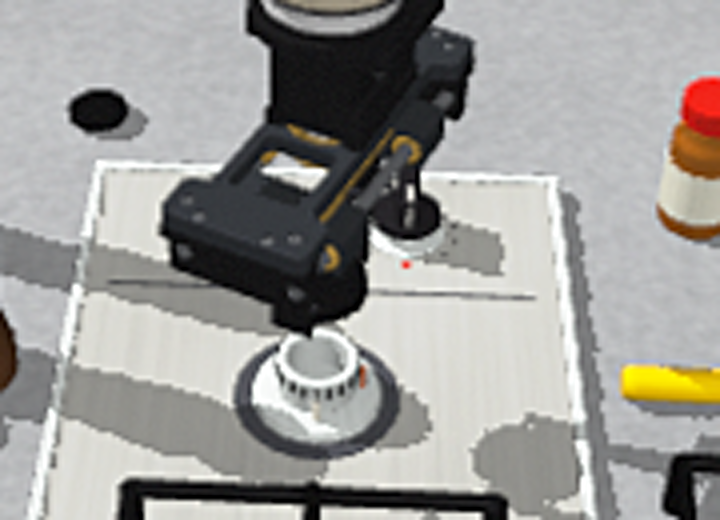

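The cap is mostly hidden behind the front finger; only its right edge shows, at (365,290). The burner mouth at (318,358) is clear. I'll lower to just above it and correct the xy.

Request:
move_arm(
  commands=[
    [[-0.01,-0.03,0.6,0,0,0],[-0.01,-0.03,0.9,0,0,0],[-0.01,-0.03,0.95,0,0,0],[-0.01,-0.03,0.95,0,0,0],[-0.01,-0.03,0.95,0,0,0],[-0.01,-0.03,0.95,0,0,0]],
  ],
)

```text
time: 7.4
position: [0.634, 0.0631, 0.2329]
tool_rot: [0.866, 0.5, 0.0, 0.0]
ft_force: [-0.4, -0.5, -1.7]
grip_width: 0.0506
grip_force: 25.0
```

```bash
python3 -c "
from h import *
plan(.6342,.0628,.2215,-30)
for n in ('scene','top'):
    c,W=look(n);X,Y,Z=np.moveaxis(W,-1,0);g=c['pixels'].max(-1)
    m=(c['range_z']>0)&(np.hypot(X-.6342,Y-.0628)<.032)&(Z>.046)&(Z<.066)&(g<60)
    print(n,m.sum())
    if m.sum()>5:
        T=np.c_[X[m]-.6342,Y[m]-.0628]@np.array([[.5,.866],[.866,-.5]]).T
        print('toolx',T[:,0].min(),T[:,0].max(),'tooly',T[:,1].min(),T[:,1].max(),Z[m].min(),Z[m].max())
    if n=='scene':cv2.imwrite('pics/s6.png',cv2.resize(c['pixels'][150:250,220:350],None,fx=5,fy=5,interpolation=cv2.INTER_CUBIC))"
```

```text
row [-0.005  0.008  0.286] [ 0.001 -0.    -0.   ] t 7.4 F [-0.4 -0.5 -1.7] w 0.0506 gf 25.0 pos [0.634  0.0631 0.2329] yawY -30.0 q6 0.45
scene 129
toolx -0.0053682187836636835 0.024020347875132853 tooly -0.029612353857455222 0.031391290694191096 0.04993825032320148 0.06530242733307251
top 0
```

View pics/s6.png

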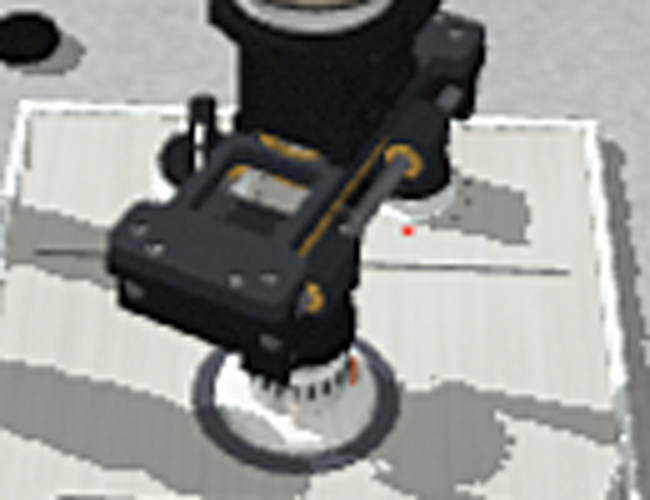

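The cap at (315,360) sits over the crown and looks centred. I'll lower it slowly onto the seat.

Request:
move_arm(
  commands=[
    [[0,0.01,0.08,0,0,0],[0,0.01,0.15,0,0,0],[0,0.01,0.2,0,0,0],[0,0.01,0.25,0,0,0],[0,0.01,0.28,0,0,0],[0,0.01,0.28,0,0,0],[0,0.01,0.28,0,0,0]],
  ],
)

```text
time: 8.38
position: [0.634, 0.0629, 0.2214]
tool_rot: [0.866, 0.5, -0.0, -0.0]
ft_force: [-2.2, -0.9, 1.9]
grip_width: 0.0504
grip_force: 25.0
```

```bash
python3 -c "
from h import *
plan(.6342,.0628,.2215,-30)"
```

```text
row [-0.001  0.006 -0.003] [-0.  0. -0.] t 8.38 F [-2.2 -0.9  1.9] w 0.0504 gf 25.0 pos [0.634  0.0629 0.2214] yawY -30.0 q6 0.45
```

Request:
move_arm(
  commands=[
    [[0,0.01,0.28,0,0,0],[0,0.01,0.28,0,0,0],[0,0.01,0.28,0,0,0],[0,0.01,0.28,0,0,0],[0,0.01,0.28,0,0,0]],
  ],
  claw=-1,
)

```text
time: 9.0
position: [0.6346, 0.0627, 0.2101]
tool_rot: [0.866, 0.5, 0.0, 0.0]
ft_force: [-0.3, -0.0, 0.7]
grip_width: 0.0855
grip_force: 0.0
```

```bash
python3 -c "
from h import *
plan(.6342,.0628,.2215,-30)"
```

```text
row [-0.002 -0.01  -0.285] [ 0. -0. -0.] t 9.0 F [-0.3 -0.   0.7] w 0.0855 gf 0.0 pos [0.6346 0.0627 0.2101] yawY -30.0 q6 0.45
```

I repeated the previous call's offset, so the open fingers went 11 mm lower. Force is about zero and there was still room. Lifting straight up to inspect.

Request:
move_arm(
  commands=[
    [[0,0,-0.5,0,0,0],[0,0,-1.5,0,0,0],[0,0,-3,0,0,0],[0,0,-3,0,0,0],[0,0,-3,0,0,0]],
  ],
)

```text
time: 9.62
position: [0.6341, 0.0628, 0.3311]
tool_rot: [0.866, 0.5, 0.0, 0.0]
ft_force: [-0.8, -0.6, 0.1]
grip_width: 0.087
grip_force: 0.0
```

```bash
python3 -c "
from h import *
plan(.4985,.1236,.30,-94.5)"
```

```text
row [-0.38  -3.697  0.774] [ 1.000e-03 -1.000e-03  1.125e+00] t 9.62 F [-0.8 -0.6  0.1] w 0.087 gf 0.0 pos [0.6341 0.0628 0.3311] yawY -30.0 q6 0.45
```

Request:
move_arm(
  commands=[
    [[-0.38,-3.7,0.6,0,0,1.125],[-0.38,-3.7,0.6,0,0,1.125],[-0.38,-3.7,0.6,0,0,1.125],[-0.38,-3.7,0.6,0,0,1.125],[-0.38,-3.7,0.6,0,0,1.125],[-0.38,-3.7,0.6,0,0,1.125],[-0.38,-3.7,0.6,0,0,1.125],[-0.38,-3.7,0.6,0,0,1.125],[-0.38,-3.7,0.6,0,0,1.125]],
  ],
)

```text
time: 10.75
position: [0.4986, 0.1236, 0.3056]
tool_rot: [0.999, -0.038, -0.0, 0.0]
ft_force: [-0.2, -0.0, -0.5]
grip_width: 0.0872
grip_force: 0.0
```

```bash
python3 -c "
from h import *
plan(.4985,.1236,.215,-94.5)
for n in ('scene','top'):
    c,W=look(n);X,Y,Z=np.moveaxis(W,-1,0)
    m=(c['range_z']>0)&(np.hypot(X-.6342,Y-.0628)<.045)&(Z>.044)&(Z<.07)
    A=np.c_[X[m]-.6342,Y[m]-.0628,np.ones(m.sum())];s=np.linalg.lstsq(A,Z[m],rcond=None)[0]
    print(n,m.sum(),'tilt',s[:2],'z',s[2],'ctr',X[m].mean(),Y[m].mean(),cv2.minEnclosingCircle(np.float32(np.c_[X[m],Y[m]])))
    a=cv2.resize(c['pixels'][140:250,210:340] if n=='scene' else c['pixels'][140:250,180:310],None,fx=3,fy=3,interpolation=cv2.INTER_CUBIC)
    b=a if n=='scene' else np.hstack([b,a])
cv2.imwrite('pics/b7.png',b)"
```

```text
row [-0.000e+00 -1.000e-03  2.266e+00] [0.    0.001 0.002] t 10.75 F [-0.2 -0.  -0.5] w 0.0872 gf 0.0 pos [0.4986 0.1236 0.3056] yawY -94.4 q6 1.67
scene 359 tilt [-0.03404869  0.00578114] z 0.04941248506527945 ctr 0.6358622028025718 0.0613048177077528 ((0.6327043771743774, 0.06188129261136055), 0.026815244928002357)
top 306 tilt [0.02181528 0.01139296] z 0.04914316801028125 ctr 0.6342718211403261 0.06216514528563956 ((0.6349446773529053, 0.062422361224889755), 0.026306061074137688)
```

View pics/b7.png

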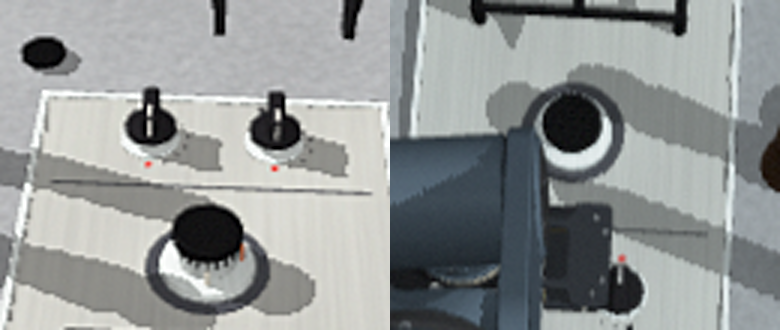

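The scene view (left) shows the cap lying level on the crown at (208,235), and the top view (right) shows it centred at (570,123). The depth gives its top at 49–50 mm, so it's home. Next is the knob.

Request:
move_arm(
  commands=[
    [[0,0,1.2,0,0,0],[0,0,2.0,0,0,0],[0,0,2.3,0,0,0],[0,0,2.37,0,0,0],[0,0,2.37,0,0,0],[0,0,2.37,0,0,0]],
  ],
)

```text
time: 11.6
position: [0.4992, 0.1237, 0.2122]
tool_rot: [0.999, -0.039, 0.001, -0.0]
ft_force: [0.1, 0.4, -0.8]
grip_width: 0.0869
grip_force: 0.0
```

```bash
python3 -c "
from h import *
plan(.4985,.1236,.2105,-94.5)"
```

```text
row [-0.016  0.003  0.043] [-0.    -0.002  0.   ] t 11.6 F [ 0.1  0.4 -0.8] w 0.0869 gf 0.0 pos [0.4992 0.1237 0.2122] yawY -94.5 q6 1.67
```

Request:
move_arm(
  commands=[
    [[-0.01,0,0.02,0,0,0],[-0.01,0,0.02,0,0,0],[-0.01,0,0.02,0,0,0],[-0.01,0,0.02,0,0,0],[-0.01,0,0.02,0,0,0],[-0.01,0,0.02,0,0,0],[-0.01,0,0.02,0,0,0],[-0.01,0,0.02,0,0,0],[-0.01,0,0.02,0,0,0],[-0.01,0,0.02,0,0,0]],
  ],
  claw=1,
  squeeze=35,
)

```text
time: 12.85
position: [0.4983, 0.1233, 0.2104]
tool_rot: [0.999, -0.039, -0.0, 0.0]
ft_force: [-1.0, -4.7, 0.2]
grip_width: 0.0137
grip_force: 35.0
```

```bash
python3 -c "
from h import *
plan(.4985,.1236,.204,-94.5)"
```

```text
row [ 0.004 -0.007  0.159] [0.001 0.    0.001] t 12.85 F [-1.  -4.7  0.2] w 0.0137 gf 35.0 pos [0.4983 0.1233 0.2104] yawY -94.5 q6 1.67
```

Request:
move_arm(
  commands=[
    [[0,0.01,0.04,0,0,0],[0,0.01,0.08,0,0,0],[0,0.01,0.12,0,0,0],[0,0.01,0.14,0,0,0],[0,0.01,0.14,0,0,0],[0,0.01,0.14,0,0,0]],
  ],
  squeeze=45,
)

```text
time: 13.6
position: [0.4982, 0.1232, 0.2053]
tool_rot: [0.999, -0.039, 0.0, 0.0]
ft_force: [-1.0, -2.5, 6.9]
grip_width: 0.0137
grip_force: 45.0
```

```bash
python3 -c "
from h import *
plan(.4985,.1236,.204,-94.5);print(get_obs()['moment'])"
```

```text
row [ 0.006 -0.01   0.032] [ 0. -0.  0.] t 13.6 F [-1.  -2.5  6.9] w 0.0137 gf 45.0 pos [0.4982 0.1232 0.2053] yawY -94.5 q6 1.67
[-0.46450656  0.44945192  0.0028264 ]
```

Pressed 5.1 mm at 6.9 N, which is the spring's bottom value. I'll add a little more to be firmly on the stop.

Request:
move_arm(
  commands=[
    [[0,0.01,0.03,0,0,0],[0,0.01,0.03,0,0,0],[0,0.01,0.03,0,0,0]],
  ],
)

```text
time: 13.98
position: [0.4981, 0.1231, 0.2052]
tool_rot: [0.999, -0.039, 0.0, -0.0]
ft_force: [-3.3, -2.3, 15.8]
grip_width: 0.0142
grip_force: 45.0
```

```bash
python3 -c "
from h import *
plan(.4985,.1236,.204,-94.5);print(get_obs()['moment'])"
```

```text
row [ 0.008 -0.013  0.03 ] [-0.    -0.001  0.   ] t 13.97 F [-3.3 -2.3 15.8] w 0.0142 gf 45.0 pos [0.4981 0.1231 0.2052] yawY -94.5 q6 1.67
[-0.31476149  0.74796261  0.04864502]
```

Firmly on the stop at 15.8 N. First click:

Request:
move_arm(
  commands=[
    [[0,0,0,0,0,-0.1],[0,0,0,0,0,-0.2],[0,0,0,0,0,-0.3],[0,0,0,0,0,-0.4],[0,0,0,0,0,-0.436],[0,0,0,0,0,-0.436],[0,0,0,0,0,-0.436]],
  ],
)

```text
time: 14.85
position: [0.4981, 0.1233, 0.2052]
tool_rot: [0.984, 0.178, 0.001, -0.0]
ft_force: [-3.5, -0.4, 16.7]
grip_width: 0.0136
grip_force: 45.0
```

```bash
python3 -c "
from h import *
plan(.4983,.1232,.2052,-19.5);print(get_obs()['moment'])"
```

```text
row [ 0.004  0.004 -0.   ] [ 0.    -0.001 -0.873] t 14.85 F [-3.5 -0.4 16.7] w 0.0136 gf 45.0 pos [0.4981 0.1233 0.2052] yawY -69.5 q6 1.24
[-0.10494491  0.74105603 -0.03806161]
```

Request:
move_arm(
  commands=[
    [[0,0,0,0,0,-0.1],[0,0,0,0,0,-0.2],[0,0,0,0,0,-0.3],[0,0,0,0,0,-0.4],[0,0,0,0,0,-0.436],[0,0,0,0,0,-0.436],[0,0,0,0,0,-0.436]],
  ],
)

```text
time: 15.72
position: [0.498, 0.1235, 0.2052]
tool_rot: [0.922, 0.386, 0.0, -0.0]
ft_force: [-3.2, 0.7, 17.2]
grip_width: 0.0136
grip_force: 45.0
```

```bash
python3 -c "
from h import *
plan(.4983,.1232,.2052,-19.5);print(get_obs()['moment'])"
```

```text
row [ 0.001  0.01  -0.   ] [ 0.    -0.001 -0.437] t 15.72 F [-3.2  0.7 17.2] w 0.0136 gf 45.0 pos [0.498  0.1235 0.2052] yawY -44.5 q6 0.8
[ 0.01104773  0.7222141  -0.00314647]
```

Request:
move_arm(
  commands=[
    [[0,0,0,0,0,-0.1],[0,0,0,0,0,-0.2],[0,0,0,0,0,-0.3],[0,0,0,0,0,-0.4],[0,0,0,0,0,-0.436],[0,0,0,0,0,-0.436],[0,0,0,0,0,-0.436],[0,0,0,0,0,-0.436]],
  ],
)

```text
time: 16.73
position: [0.4978, 0.1235, 0.2052]
tool_rot: [0.817, 0.577, 0.0, -0.0]
ft_force: [-3.0, 0.9, 17.2]
grip_width: 0.0136
grip_force: 45.0
```

```bash
python3 -c "
from h import *
plan(.4983,.1232,.2052,-19.5);print(get_obs()['moment'])
for n in ('scene','top'):
    c,W=look(n)
    a=cv2.resize(c['pixels'][140:250,180:340] if n=='scene' else c['pixels'][140:270,180:340],(400,300),interpolation=cv2.INTER_CUBIC)
    b=a if n=='scene' else np.hstack([b,a])
cv2.imwrite('pics/b8.png',b)"
```

```text
row [-0.004  0.014  0.   ] [-0.    -0.001 -0.001] t 16.73 F [-3.   0.9 17.2] w 0.0136 gf 45.0 pos [0.4978 0.1235 0.2052] yawY -19.6 q6 0.36
[0.12044251 0.76657104 0.03095225]
```

View pics/b8.png

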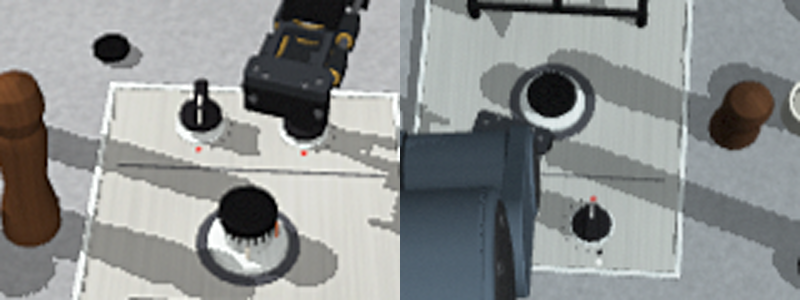

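The cap is still seated at (250,210), the other knob is untouched at (200,110), and the gripper is still on the front knob. It has turned 74.9° at 17 N down, with almost no twist left. Handing in.

```bash
python3 -c "
from h import *
print(hand_in())"
```

```text
the job is handed in; nothing more can be done
None
```

The burner cap is home on the front burner and released; the front knob is pressed to its stop and turned to the third click (gripper turned 74.9°), and the arm is still gripping it and holding it down. The job was handed in at about 17 s; no verdict came back.

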